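# Seat the square tin in the stone block and screw its lid down snug

## Robot

A 6-joint arm with a two-finger parallel gripper is mounted at the origin on the work surface. World frame = base frame: x ahead of the robot, y to its left, z up, the work surface at z = 0. Lengths are in m, angles in degrees, forces in N, time in s.
With the tool pointing down it reaches from about 0.4 to 0.825 m from the base axis. Payload 7 kg.
Tool frame: the origin (TCP) lies between the finger pads, 19 mm behind the fingertips; this is the grasp point; z points along the fingers, y is the line along which they close (so a half turn about z gives the same grasp; the last joint's range is limited). The gripper opens to 88 mm and grips with 3 to 60 N. Pads are 19 mm wide; open, the fingers measure 130 mm over their backs; the gripper's body (78 mm by 193 mm) begins 47 mm behind the grasp point.
Start: joints at [82.168, 20.546, 0.682, 0, -70.136, -16.507], TCP at [0.278, 0.615, 0.245] pointing down, gripper open.
Joint ranges: [-176.03, 176.03], [-82.01, 121.73], [-58.28, 71.71], [-173.87, 95.51], [-174.79, -0.11], [-173.66, 173.66]. Speed limits (degrees/s): [136.94, 136.94, 172.46, 180, 180, 180].

## Interface

Orientations are given as [roll, pitch, yaw] about the fixed x, y, z axes, in that order (R = Rz(yaw) Ry(pitch) Rx(roll)).
In Python, from plant import ctrl gives the robot as it stands. The module is installed in compiled form; this text tells all that it offers.
- The arm moves only by the tool send_rows, never from a script. Its argument "plan" is a list that holds one entry, the list of rows, each a list of 6 numbers: the shift along the tool's x, y, z in parts of the range, where 1.0 means 80 cm, then the turn, a rotation vector about the tool's x, y, z in parts of the range, where 1.0 means pi/2 rad. A call has 1 to 8 rows; each row is the pose to reach, as a shift and turn from the pose commanded when the call began, along the tool's axes at that moment; what a row does not reach only later rows make up. A row lasts 1/12 s, in which the tool goes at most 41.7 mm and 7.16 degrees, less where a joint would pass 70% of its speed; a pose out of reach is approached as far as the arm can. A shift or turn number past 1, either way, is cut back to 1. A call with a gripper value outside its range is refused whole. "fingers" is the opening, from 0 (shut) to 1 (fully open), set as the call begins (left out, the last holds). The fingers move at their own pace and stop on an object; the grip force is fixed at half the most. Time passes only in rows, so rows that repeat a pose let the fingers close. It gives the time, the measured TCP pose, the force, the opening and the grip force at its end, in the units of the state.
- ctrl.get_obs(): the state, without advancing time (a new reading comes with each control period).
- ctrl.snapshot(name): name is "scene" or "top" or "wrist"; returns a dict with "img" (400x640x3 uint8, red, green, blue), "K" (3x3 intrinsics, pixels), "pose" (4x4, takes a point from camera to world coordinates). Camera axes: x right, y down, z forward; pixel columns grow to the right and rows downward; lengths in m; the calibration is good to about 2 mm. The wrist camera is an equidistant fisheye: a pixel r from the principal point sees the ray r / f radians off the axis. A picture is of the moment at which its call begins. There is no depth.
- ctrl.close_job(): hands the job in; it is judged then, once.
The state is a dict: "clock": time; "joint_pos": joint angles; "qvel": joint speeds; "tau": joint torques, N m; "tool_pos": TCP position; "orientation": TCP orientation; "force": force on the tool from outside, world axes, zero at the start; "moment": the same for the moment, N m; "opening": finger opening in m; "gripper_force": force on a finger pad.
Only numpy, scipy, OpenCV 4.12 (cv2) and the standard library are available. Lean on these libraries where they do the work, as an engineer would, in place of code of your own. Each camera call takes 0.05 s, during which the arm holds its last target. There are 200 camera calls.

## Task

The lid of the square metal tin is only started on its thread. Stand the tin upright and fully home in the square recess of the stone block, so that it cannot turn, then screw its lid down clockwise until the torque has clearly risen and the lid is snug on its rubber seal, without overtightening it. Leave the tin standing in the recess and the other things on the bench where they are.

Things in the scene. Friction and masses are not known exactly. Their poses are not given: they have to be found in the camera images.
- canister: Square aluminium tin, loose on the bench, with a round ribbed dark screw lid; about 0.45 kg in all (varies). Body 56 x 56 mm, edges along its x and y, 78 mm tall to its flat shoulder; origin at the centre of the underside, z up. The lid is captive, so the tin can be lifted by it: a ribbed cap 54 mm in diameter and 32 mm tall, its underside 83.5 to 87 mm above the tin's underside at the start.
- lid_grip (a point): On the tin's axis, 26 mm above its shoulder (fixed to the tin, not the lid): a TCP height that grips the lid's middle with the fingertips clear of the shoulder. The lid's ribbed sleeve gives a little, 4 N m per rad, and springs back on release. A clockwise turn (seen from above) screws it down, 12 mm a turn (1.9 mm per rad). It stays where it is left.
- lid_top (a point): On the tin's axis, 116 mm above its underside, about the lid's top at the start (116 to 119 mm). How far the lid must turn is not known: it takes a steady 0.5 N m until it meets the seal, 0.4 to 1.9 rad on; then 0.7 N m more per rad. Snug: turned last with 0.65 to 0.90 N m, best 0.77 (pushed back by the seal with 8 to 22 N). Over 0.95 N m (25 N) is overtightened and fails.
- block: Heavy pale stone block fixed to the bench, 160 (x) x 140 (y) x 50 mm tall, with a square recess in the middle of its top: 59 x 59 mm, sides along the block's x and y, 26 mm deep, mouth slightly chamfered. Origin at the centre of the block's underside.
- recess_floor (a point): Centre of the floor of the recess, 24 mm above the bench; axes as the block's. The tin is home when its underside rests here, in any of the four quarter turns.
- vase: Bystander, leave alone: small white carved vase, 48 mm wide, 90 mm tall; origin at the centre of its underside.
- stone_chip: Bystander, leave alone: rough lump of pale stone, 45 x 36 x 26 mm; origin at the centre of its underside.
- tea_glass: Bystander, leave alone: glass tea mug, 68 mm wide, 85 mm tall, handle to its side; origin at the centre of its underside.
- dish: Bystander, leave alone: shallow round steel dish, 84 mm wide, 24 mm tall; origin at the centre of its underside.
- rasp: Bystander, leave alone: flat rasp with wooden handle, 260 mm long, along its x; origin at the centre of its underside.
- chisel: Bystander, leave alone: plain steel stone chisel, 180 mm long, along its x; origin at the centre of its underside.
Things that resemble listed ones, but are neither listed nor needed, are in the scene too. What is shaped like the canister but brown or yellow is not meant. Leave any pink look-alike of the block alone.

How it is judged:
By the outcome, as a careful person would: the job done as asked, in the order asked, and still so for the second after the job is handed in, with the robot touching nothing.
It also fails if it takes over 72 s, if anything falls off the work surface, if the arm or the gripper's body presses on something with over 40 N, if the wrist force passes 120 N, or if a joint passes its speed limit or range.

## Working session

There is one attempt and no reset: what is moved stays moved. The work goes in short steps, Python scripts to look and compute and a tool call to move; the robot and the scene stay as the last step left them, time stands still between calls to the robot, and variables do not carry over. Pictures are saved under pics/ and viewed, at most 10 in all, crops included, and the job is handed in when it is done.

Besides the shell and the picture viewer there is one more tool, called after "Call:" in YAML: its name, and indented under it one key for each argument. send_rows: Moves the arm, as the interface text tells. Its arguments: {"type":"object","properties":{"plan":{"type":"array","items":{"type":"array","items":{"type":"array","items":{"type":"number"}}}},"fingers":{"type":"number"}},"required":["plan"]}

```bash
mkdir -p pics; cat > h.py <<'E'
import numpy as np, cv2, pickle
from plant import ctrl
def snap(n,f):
    s=ctrl.snapshot(n); pickle.dump(s,open(f'pics/{f}.pkl','wb')); cv2.imwrite(f'pics/{f}.png',s['img'][:,:,::-1]); return s
def ray(s,u,v,z,fish=False):
    K=s['K'];T=s['pose']; x=(u-K[0,2])/K[0,0]; y=(v-K[1,2])/K[1,1]
    if fish:
        r=np.hypot(x,y); d=np.array([x/r*np.sin(r),y/r*np.sin(r),np.cos(r)]) if r>1e-9 else np.array([0,0,1.])
    else: d=np.array([x,y,1.])
    d=T[:3,:3]@d; c=T[:3,3]; return c+d*(z-c[2])/d[2]
E
python3 - <<'E'
from h import *
for n in ("scene","top","wrist"):
    s=snap(n,n+"0"); print(n,s['K'][0],s['pose'].round(3).tolist())
a=[cv2.imread(f'pics/{n}0.png') for n in("scene","top")]
print(ctrl.get_obs())
E
```

```text
scene [408.97348763   0.         314.71292781] [[-0.002, 0.76, -0.65, 1.178], [1.0, -0.006, -0.011, 0.01], [-0.012, -0.65, -0.76, 0.86], [0.0, 0.0, 0.0, 1.0]]
top [510.43880472   0.         317.60962691] [[-0.018, -0.997, 0.079, 0.429], [-0.999, 0.015, -0.033, -0.002], [0.031, -0.08, -0.996, 1.222], [0.0, 0.0, 0.0, 1.0]]
wrist [309.70691629   0.         321.55189508] [[-0.412, -0.876, -0.25, 0.345], [-0.911, 0.397, 0.111, 0.583], [0.002, 0.274, -0.962, 0.385], [0.0, 0.0, 0.0, 1.0]]
{'clock': 0.15, 'joint_pos': array([ 8.21687850e+01,  2.05809978e+01,  6.46332724e-01, -1.32730612e-02,
       -7.01365896e+01, -1.65067960e+01]), 'qvel': array([-0.01181242, -0.10144385,  0.08457355,  0.12186237,  0.00132174,
       -0.02156954]), 'tau': array([-1.00508623e-03, -5.83272564e+01,  2.93290937e+01,  7.00107113e+00,
        8.80707172e-03, -1.05452950e-04]), 'tool_pos': array([0.27806924, 0.61468557, 0.24465743]), 'orientation': array([ 1.79928136e+02, -8.28214977e-03, -2.43425234e+01]), 'force': array([-0.25175653,  0.30244478, -0.5726133 ]), 'moment': array([-0.04588311, -0.04473319, -0.01795047]), 'gripper_force': 0.0, 'opening': 0.08755918527911334}
```

View pics/top0.png

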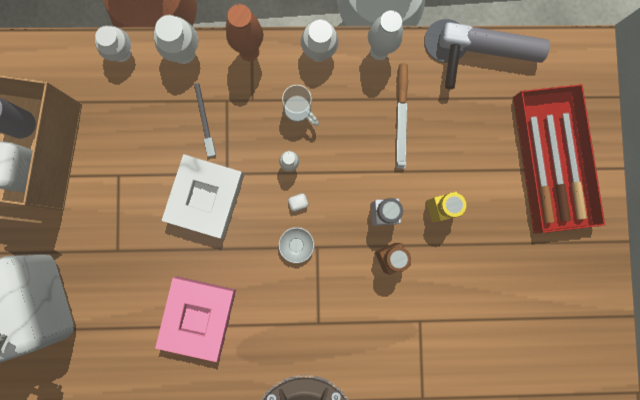

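View pics/scene0.png

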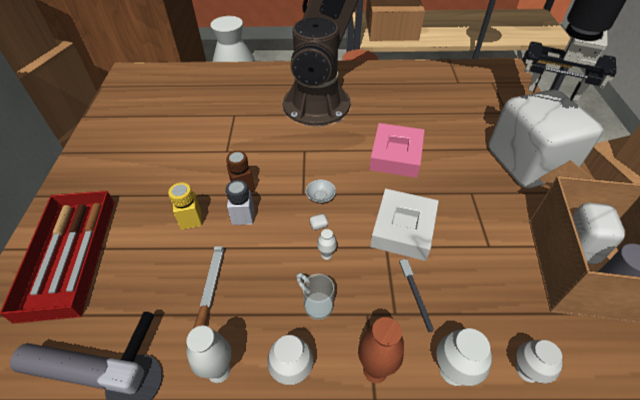

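Top view: grey tin upright at about (388,211) with the brown look-alike at (397,259) and the yellow one at (452,206). The white block is at (202,196) with its recess at (203,195); the pink look-alike is at (196,319). The dish, chip and vase lie between tin and block.

```bash
python3 - <<'E'
from h import *
import pickle
s=pickle.load(open('pics/top0.pkl','rb'))
im=s['img']; 
for n,uv,z in [("lid",(390,210.5),.118),("base",(386,212),0.04),("brown",(398,259),.118),("yellow",(454,205),.118),("dish",(296,245),.02),("vase",(289,158),.09),("glass",(297,95),.085),("chip",(298,203),.02)]:
    print(n,ray(s,*uv,z).round(3))
hsv=cv2.cvtColor(im,cv2.COLOR_RGB2HSV)
m=((hsv[:,:,1]<40)&(hsv[:,:,2]>190)).astype(np.uint8); m[:140]=0;m[250:]=0;m[:,:150]=0;m[:,255:]=0
cs,_=cv2.findContours(m,cv2.RETR_CCOMP,cv2.CHAIN_APPROX_NONE)
for c in cs:
    if cv2.contourArea(c)>100:
        P=np.array([ray(s,*p[0],.05)[:2] for p in c],np.float32)*1000
        print(cv2.contourArea(c),cv2.minAreaRect(P))
a=im[180:240,350:430];b=im[150:245,155:250]
cv2.imwrite('pics/z.png',np.hstack([cv2.resize(a,(480,360),interpolation=2)[:,:,::-1],cv2.resize(b,(300,360),interpolation=2)[:,:,::-1]]))
E
```

```text
lid [ 0.496 -0.196  0.118]
base [ 0.498 -0.2    0.04 ]
brown [ 0.391 -0.21   0.118]
yellow [ 0.506 -0.337  0.118]
dish [0.425 0.011 0.02 ]
vase [0.619 0.023 0.09 ]
glass [0.765 0.003 0.085]
chip [0.524 0.005 0.02 ]
4125.0 ((541.4044799804688, 225.72482299804688), (139.8238983154297, 160.02207946777344), 72.28860473632812)
320.0 ((542.005615234375, 224.86534118652344), (66.36784362792969, 65.70551300048828), 73.10297393798828)
```

View pics/z.png

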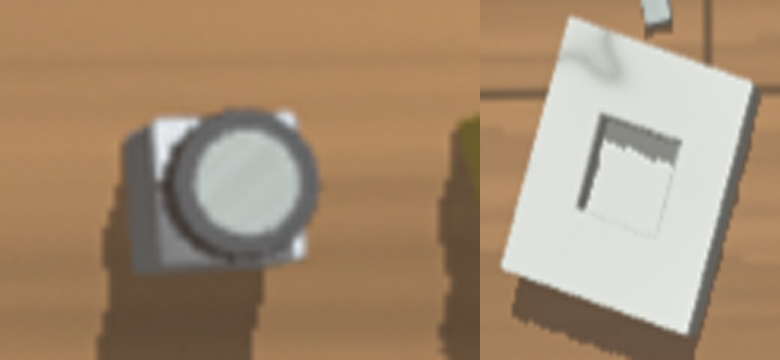

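The block's top measures 139.8 × 160.0 mm, which matches. Its centre is (0.541, 0.226) and its x axis points at -17.7°. The tin is near (0.497, -0.197), so I'm moving above it.

The rows are not in the units I measure in: shifts go in shares of 80 cm and turns go in shares of pi/2 rad. I convert before sending: 65.1 cm / 80 = 0.8138, 53.4 cm / 80 = 0.6675.

Call:
send_rows:
  plan:
    - [[0.6675,0.8138,0,0,0,0],[0.6675,0.8138,0,0,0,0],[0.6675,0.8138,0,0,0,0],[0.6675,0.8138,0,0,0,0],[0.6675,0.8138,0,0,0,0],[0.6675,0.8138,0,0,0,0],[0.6675,0.8138,0,0,0,0],[0.6675,0.8138,0,0,0,0]]

```text
clock: 0.82
tool_pos: [0.3645, 0.2909, 0.2453]
orientation: [-180.0, 0.0, -24.3]
force: [1.0, -0.4, -0.2]
opening: 0.0878
gripper_force: 0.0
```

```bash
python3 - <<'E'
from h import *
s=snap('wrist','wb')
im=s['img'];hsv=cv2.cvtColor(im,cv2.COLOR_RGB2HSV)
m=((hsv[:,:,1]<40)&(hsv[:,:,2]>150)).astype(np.uint8)
cs,_=cv2.findContours(m,cv2.RETR_CCOMP,cv2.CHAIN_APPROX_NONE)
for c in cs:
    if cv2.contourArea(c)>800:
        P=np.array([ray(s,*p[0],.05,True)[:2] for p in c],np.float32)*1000
        print(cv2.contourArea(c),cv2.boundingRect(c),cv2.minAreaRect(P))
E
```

```text
1282.0 (106, 349, 128, 35) ((170.97825622558594, 682.809326171875), (269.5892639160156, 32.80144500732422), 65.68492889404297)
1082.0 (476, 36, 49, 40) ((411.7332763671875, 32.44712448120117), (72.06704711914062, 46.14082717895508), 64.71272277832031)
9604.5 (243, 0, 139, 86) ((513.323486328125, 234.32098388671875), (141.24285888671875, 100.81497192382812), 72.25186920166016)
```

Converted, 39.3 cm / 80 = 0.4913, 32.2 cm / 80 = 0.4025.

Call:
send_rows:
  plan:
    - [[0.4025,0.4913,0,0,0,0],[0.4025,0.4913,0,0,0,0],[0.4025,0.4913,0,0,0,0],[0.4025,0.4913,0,0,0,0],[0.4025,0.4913,0,0,0,0],[0.4025,0.4913,0,0,0,0],[0.4025,0.4913,0,0,0,0],[0.4025,0.4913,0,0,0,0]]

```text
clock: 1.53
tool_pos: [0.4507, -0.031, 0.2457]
orientation: [-180.0, -0.0, -24.3]
force: [0.8, 1.2, -0.1]
opening: 0.0875
gripper_force: 0.0
```

Converted, 13.5 cm / 80 = 0.1688, 11.1 cm / 80 = 0.1388.

Call:
send_rows:
  plan:
    - [[0.1388,0.1688,0,0,0,0],[0.1388,0.1688,0,0,0,0],[0.1388,0.1688,0,0,0,0],[0.1388,0.1688,0,0,0,0],[0.1388,0.1688,0,0,0,0],[0.1388,0.1688,0,0,0,0]]

```text
clock: 2.03
tool_pos: [0.4963, -0.2003, 0.2443]
orientation: [179.9, 0.1, -24.6]
force: [-0.6, 0.6, -0.1]
opening: 0.0876
gripper_force: 0.0
```

```bash
python3 - <<'E'
from h import *
s=snap('wrist','wt'); print(s['pose'][:3,3]); o=ctrl.get_obs(); print(o['tool_pos'],o['orientation'],o['joint_pos'])
a=s['img'][:,:,::-1]
b=cv2.imread('pics/wb.png')
cv2.imwrite('pics/z2.png',np.vstack([cv2.resize(b,(480,300)),cv2.resize(a,(480,300))]))
E
```

```text
[ 0.56369761 -0.2321992   0.38426949]
[ 0.49597383 -0.19890363  0.24454103] [ 1.79975947e+02  8.78900483e-02 -2.45229809e+01] [-8.27884940e-01  7.37522323e+00 -1.70358460e+01 -1.45902176e-02
 -6.56790782e+01  6.63109419e+01]
```

View pics/z2.png

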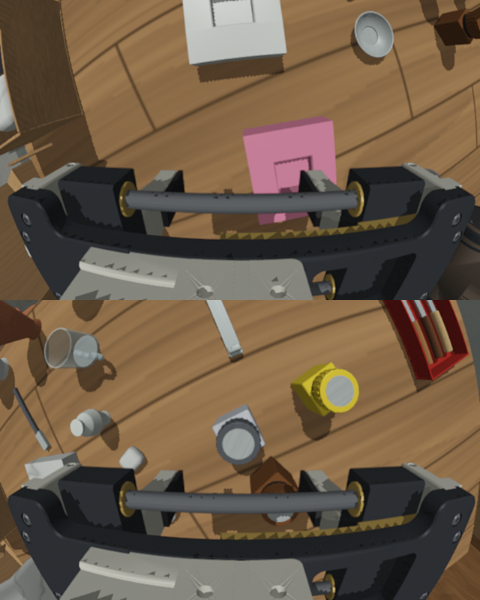

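Top half (from the side of the block): white block at the top edge, pink look-alike below it. Bottom half: grey tin at about (238,437) in the mosaic, yellow at (338,390), and brown at (272,495), near the gripper. Next I'll measure the lid's disc and the shoulder corners.

```bash
python3 - <<'E'
from h import *
s=pickle.load(open('pics/wt.pkl','rb')); im=s['img']
x0,y0,x1,y1=270,125,370,230
c=im[y0:y1,x0:x1]; cv2.imwrite('pics/z3.png',cv2.resize(c,None,fx=5,fy=5,interpolation=2)[:,:,::-1])
hsv=cv2.cvtColor(c,cv2.COLOR_RGB2HSV)
m=((hsv[:,:,1]<50)&(hsv[:,:,2]>140)).astype(np.uint8)
cs,_=cv2.findContours(m,cv2.RETR_EXTERNAL,cv2.CHAIN_APPROX_NONE)
for q in cs:
    if cv2.contourArea(q)>60:
        for z in(.078,.1175):
            P=np.array([ray(s,p[0][0]+x0,p[0][1]+y0,z,True)[:2] for p in q],np.float32)*1000
            print(cv2.contourArea(q),cv2.boundingRect(q),z,cv2.minAreaRect(P),cv2.fitEllipse(P))
t=pickle.load(open('pics/top0.pkl','rb')); im=t['img'][195:230,375:410]; h=cv2.cvtColor(im,cv2.COLOR_RGB2HSV)
E
```

```text
1270.0 (27, 47, 42, 40) 0.078 ((487.3929748535156, -193.22055053710938), (42.2886962890625, 41.63188171386719), 65.35997772216797) ((487.3107604980469, -193.2059326171875), (41.99668502807617, 42.32154846191406), 142.56581115722656)
1270.0 (27, 47, 42, 40) 0.1175 ((497.2341613769531, -198.24766540527344), (36.83468246459961, 36.26253128051758), 65.36009216308594) ((497.1624755859375, -198.2349395751953), (36.58030319213867, 36.86328887939453), 142.56640625)
361.5 (13, 21, 58, 35) 0.078 ((518.4428100585938, -198.88211059570312), (57.514625549316406, 23.011707305908203), 80.7208480834961) ((513.1279907226562, -198.76112365722656), (26.89316177368164, 58.883304595947266), 0.15531308948993683)
361.5 (13, 21, 58, 35) 0.1175 ((524.2794189453125, -203.17901611328125), (50.096900939941406, 20.043859481811523), 80.72087097167969) ((519.6500244140625, -203.0736846923828), (23.424707412719727, 51.289066314697266), 0.15529510378837585)
```

View pics/z3.png

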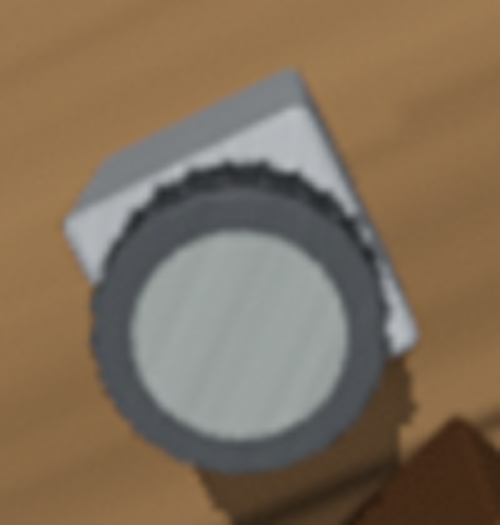

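The crop shows the lid disc at about (240,335) and three shoulder corners at (66,228), (300,107) and (415,340), all in 5x crop pixels. I'll cast the corners at z = 78 mm.

```bash
python3 - <<'E'
from h import *
s=pickle.load(open('pics/wt.pkl','rb'))
P=[ray(s,270+u/5-.4,125+v/5-.4,.078,True)[:2] for u,v in [(66,228),(300,107),(415,342)]]
print(np.round(P,4),(P[0]+P[2])/2)
for a,b in((0,1),(1,2)):
    d=P[b]-P[a]; print(np.linalg.norm(d),np.degrees(np.arctan2(d[1],d[0])))
# refine edges with hough-like line fit on the mask of bright shoulder
im=s['img'];c=im[125:230,270:370];h=cv2.cvtColor(c,cv2.COLOR_RGB2HSV)
m=((h[:,:,1]<50)&(h[:,:,2]>140)).astype(np.uint8)
E2=[]
# edge 0-1: topmost mask pixel per column 16..56 ; edge 1-2: rightmost pixel per row 24..64
g=cv2.cvtColor(c,cv2.COLOR_RGB2GRAY)
e1=[(x,np.nonzero(m[:,x])[0].min()) for x in range(17,56)]
e2=[(np.nonzero(m[y,:])[0].max(),y) for y in range(25,66)]
for e in(e1,e2):
    Q=np.array([ray(s,x+270,y+125,.078,True)[:2] for x,y in e],np.float32)
    vx,vy,a,b=cv2.fitLine(Q,cv2.DIST_HUBER,0,.01,.001).ravel(); print(np.degrees(np.arctan2(vy,vx)),a,b)
E
```

```text
[[ 0.5227 -0.1708]
 [ 0.5253 -0.224 ]
 [ 0.4712 -0.2256]] [ 0.49696457 -0.1982139 ]
0.053225784317237936 -87.21487280811886
0.05414813839094179 -178.22878381328317
-87.659325 0.5254263 -0.19805554
3.1531808 0.49716717 -0.22257547
```

The tin is at (0.497, -0.198) with yaw ≈ +2.4°, and the corners and lid disc agree. I'm descending while turning the tool to yaw 0.

Converted, 14.05 cm / 80 = 0.1756, -0.13 cm / 80 = -0.0016, -24.5 degrees / 90 = -0.2722.

Call:
send_rows:
  plan:
    - [[0.0006,-0.0016,0.025,0,0,-0.0778],[0.0006,-0.0016,0.05,0,0,-0.1556],[0.0006,-0.0016,0.075,0,0,-0.2333],[0.0006,-0.0016,0.1,0,0,-0.2722],[0.0006,-0.0016,0.125,0,0,-0.2722],[0.0006,-0.0016,0.15,0,0,-0.2722],[0.0006,-0.0016,0.1675,0,0,-0.2722],[0.0006,-0.0016,0.1756,0,0,-0.2722]]
  fingers: 1

```text
clock: 2.75
tool_pos: [0.4961, -0.1952, 0.1032]
orientation: [-180.0, 0.1, 0.2]
force: [-0.4, 0.6, 0.6]
opening: 0.0874
gripper_force: 0.0
```

Call:
send_rows:
  plan:
    - [[0,0,0,0,0,0],[0,0,0,0,0,0],[0,0,0,0,0,0],[0,0,0,0,0,0],[0,0,0,0,0,0],[0,0,0,0,0,0],[0,0,0,0,0,0],[0,0,0,0,0,0]]
  fingers: 0

```text
clock: 3.42
tool_pos: [0.4977, -0.197, 0.1055]
orientation: [180.0, -0.1, 0.2]
force: [-1.0, -0.9, 5.2]
opening: 0.0533
gripper_force: 30.0
```

Converted, -14 cm / 80 = -0.175, -13 cm / 80 = -0.1625.

Call:
send_rows:
  plan:
    - [[0,0,-0.0125,0,0,0],[0,0,-0.0375,0,0,0],[0,0,-0.0625,0,0,0],[0,0,-0.0875,0,0,0],[0,0,-0.1125,0,0,0],[0,0,-0.1375,0,0,0],[0,0,-0.1625,0,0,0],[0,0,-0.175,0,0,0]]

```text
clock: 4.08
tool_pos: [0.4974, -0.1967, 0.247]
orientation: [-180.0, -0.1, 0.2]
force: [0.4, -0.1, -4.3]
opening: 0.0537
gripper_force: 30.0
```

Converted, -23 cm / 80 = -0.2875, -20 cm / 80 = -0.25, 20.1 degrees / 90 = 0.2233.

Call:
send_rows:
  plan:
    - [[0.0025,-0.025,0,0,0,0.0222],[0.0063,-0.0625,0,0,0,0.0556],[0.01,-0.1,0,0,0,0.0889],[0.015,-0.1375,0,0,0,0.1222],[0.0188,-0.175,0,0,0,0.1556],[0.0225,-0.2125,0,0,0,0.1889],[0.0263,-0.25,0,0,0,0.2222],[0.03,-0.2875,0,0,0,0.2233]]

```text
clock: 4.75
tool_pos: [0.5196, 0.0347, 0.244]
orientation: [180.0, 0.1, -20.1]
force: [0.1, -1.1, -5.2]
opening: 0.0535
gripper_force: 30.0
```

Converted, -18.88 cm / 80 = -0.236, -18 cm / 80 = -0.225.

Call:
send_rows:
  plan:
    - [[-0.0088,-0.035,0,0,0,0],[-0.0175,-0.07,0,0,0,0],[-0.0263,-0.105,0,0,0,0],[-0.035,-0.14,0,0,0,0],[-0.0438,-0.175,0,0,0,0],[-0.0513,-0.205,0,0,0,0],[-0.0563,-0.225,0,0,0,0],[-0.0591,-0.236,0,0,0,0]]

```text
clock: 5.42
tool_pos: [0.5401, 0.2287, 0.2437]
orientation: [179.9, 0.1, -19.9]
force: [1.3, 0.7, -5.1]
opening: 0.0534
gripper_force: 30.0
```

Converted, 7 cm / 80 = 0.0875, 5.5 cm / 80 = 0.0688.

Call:
send_rows:
  plan:
    - [[0,0,0.0125,0,0,0],[0,0,0.0313,0,0,0],[0,0,0.05,0,0,0],[0,0,0.0688,0,0,0],[0,0,0.0875,0,0,0],[0,0,0.0875,0,0,0],[0,0,0.0875,0,0,0],[0,0,0.0875,0,0,0]]

```text
clock: 6.08
tool_pos: [0.5409, 0.2265, 0.1755]
orientation: [-180.0, -0.0, -20.0]
force: [0.6, -0.6, -4.4]
opening: 0.0535
gripper_force: 30.0
```

```bash
python3 - <<'E'
from h import *
o=ctrl.get_obs(); print(o['tool_pos'],o['orientation'],o['force'],o['moment'],o['joint_pos'].round(1))
a=snap('top','tc');b=snap('wrist','wc'); c=snap('scene','sc')
A=cv2.resize(a['img'][110:260,130:290],(426,400)); 
C=cv2.resize(c['img'][160:280,340:470],(370,340)); C=cv2.copyMakeBorder(C,0,60,0,0,0)
cv2.imwrite('pics/z4.png',np.hstack([A,C])[:,:,::-1])
E
```

```text
[0.54093778 0.22650153 0.17549651] [-1.79990126e+02 -2.84946105e-02 -1.99622036e+01] [ 0.57796824 -0.59484346 -4.3546196 ] [ 0.05921647 -0.13078952  0.00441342] [ 41.8  15.4 -16.4   0.  -58.2  28.2]
```

View pics/z4.png

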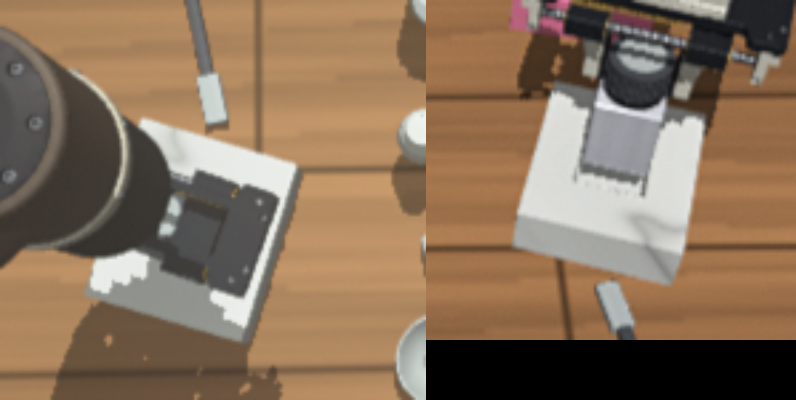

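View pics/wc.png

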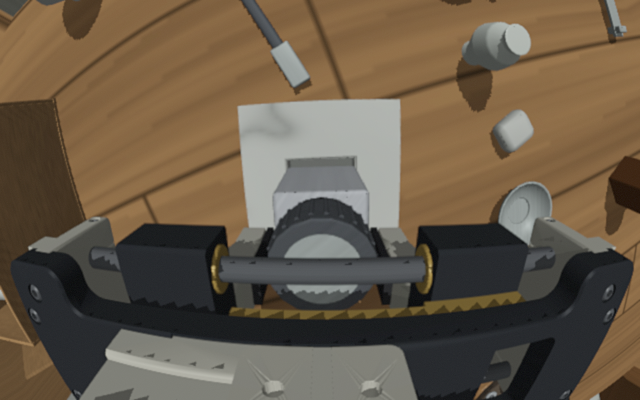

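Scene and wrist views: the tin hangs upright over the recess with its faces parallel to the recess edges. In the wrist view the recess edge is at (287–357,158), and the tin is centred on it. Lowering it now, watching the force.

Converted, 2.6 cm / 80 = 0.0325, 2.5 cm / 80 = 0.0313.

Call:
send_rows:
  plan:
    - [[0,0,0.0075,0,0,0],[0,0,0.015,0,0,0],[0,0,0.02,0,0,0],[0,0,0.0238,0,0,0],[0,0,0.0263,0,0,0],[0,0,0.0288,0,0,0],[0,0,0.0313,0,0,0],[0,0,0.0325,0,0,0]]

```text
clock: 6.9
tool_pos: [0.5405, 0.227, 0.1486]
orientation: [180.0, 0.0, -19.9]
force: [0.9, 0.2, -5.6]
opening: 0.0538
gripper_force: 30.0
```

```bash
python3 - <<'E'
from h import *
for i in range(3):
    o=ctrl.get_obs(); print(o['tool_pos'],o['orientation'],o['force'],o['moment'])
    snap('wrist',f'wd{i}')
E
```

```text
[0.54051504 0.22701127 0.14859124] [ 1.79999257e+02  1.02763147e-02 -1.99437955e+01] [ 0.88153586  0.15183468 -5.56304809] [-0.04187136 -0.14255462  0.00471438]
[0.54039626 0.22689873 0.1484289 ] [ 1.79983848e+02  2.15916186e-02 -1.99457341e+01] [-0.05126343 -0.05564868 -4.787222  ] [-0.01001966 -0.26887373  0.0429962 ]
[0.54041601 0.22685991 0.14855333] [ 1.79980132e+02  1.83404946e-02 -1.99438312e+01] [ 0.12319526  0.17825432 -6.28843044] [-0.01799328 -0.18440745  0.00242907]
```

Converted, 1.8 cm / 80 = 0.0225, 1.7 cm / 80 = 0.0213.

Call:
send_rows:
  plan:
    - [[0.0004,0.0003,0.0038,0,0,0],[0.0008,0.0004,0.0075,0,0,0],[0.0008,0.0004,0.0113,0,0,0],[0.0008,0.0004,0.015,0,0,0],[0.0008,0.0004,0.0188,0,0,0],[0.0008,0.0004,0.0213,0,0,0],[0.0008,0.0004,0.0225,0,0,0],[0.0008,0.0004,0.0225,0,0,0]]

```text
clock: 7.72
tool_pos: [0.5409, 0.2264, 0.1305]
orientation: [180.0, 0.0, -19.9]
force: [-0.6, 0.0, -5.4]
opening: 0.0535
gripper_force: 30.0
```

Converted, 0.2 cm / 80 = 0.0025, 0.15 cm / 80 = 0.0019.

Call:
send_rows:
  plan:
    - [[0,0,0.0006,0,0,0],[0,0,0.0013,0,0,0],[0,0,0.0019,0,0,0],[0,0,0.0025,0,0,0],[0,0,0.0025,0,0,0]]

```text
clock: 8.13
tool_pos: [0.5413, 0.2266, 0.1296]
orientation: [-180.0, -0.0, -19.9]
force: [-2.5, 0.3, 1.4]
opening: 0.0535
gripper_force: 30.0
```

Converted, 0.1 cm / 80 = 0.0013, 0.05 cm / 80 = 0.0006.

Call:
send_rows:
  plan:
    - [[0,0,0.0006,0,0,0],[0,0,0.0013,0,0,0],[0,0,0.0013,0,0,0],[0,0,0.0013,0,0,0]]

```text
clock: 8.47
tool_pos: [0.5415, 0.2266, 0.1295]
orientation: [-179.9, -0.1, -19.9]
force: [-5.8, -0.8, 8.7]
opening: 0.0533
gripper_force: 30.0
```

```bash
python3 - <<'E'
from h import *
o=ctrl.get_obs(); print(o['tool_pos'],o['orientation'],o['force'],o['moment'])
s=snap('scene','sd'); cv2.imwrite('pics/z5.png',cv2.resize(s['img'][150:270,340:470],(780,600) if 0 else (650,600),interpolation=2)[:,:,::-1])
E
```

```text
[0.54151689 0.22663294 0.12952179] [-1.79937539e+02 -7.67850195e-02 -1.99044182e+01] [-5.84710827 -0.82012147  8.68166237] [-0.48138465  1.72756055 -0.02203609]
```

View pics/z5.png

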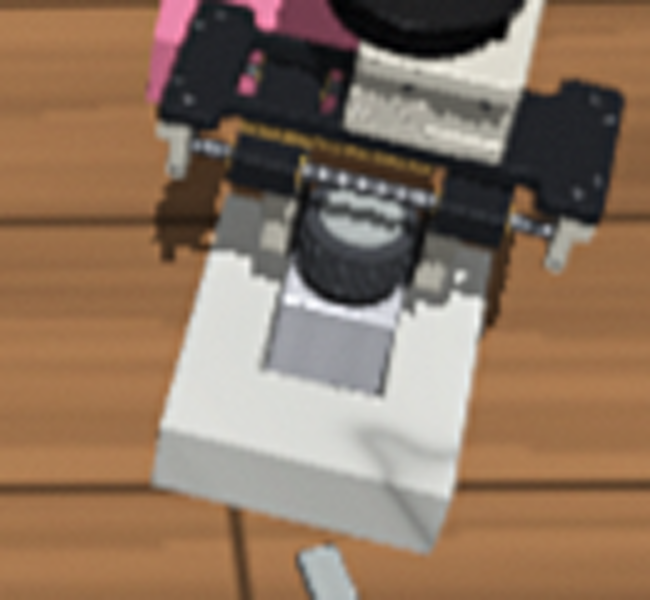

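The tin is home: it is sunk in the recess, and TCP z is 0.1295, which is 24 mm above the bench grasp height of 0.1055, with firm contact. There is a little lateral bind, so I'm releasing, letting it settle and regripping.

Converted, -0.1 cm / 80 = -0.0013.

Call:
send_rows:
  plan:
    - [[0,0,-0.0013,0,0,0],[0,0,-0.0013,0,0,0],[0,0,-0.0013,0,0,0],[0,0,-0.0013,0,0,0],[0,0,-0.0013,0,0,0],[0,0,-0.0013,0,0,0]]
  fingers: 0.8

```text
clock: 9.02
tool_pos: [0.541, 0.2265, 0.1287]
orientation: [180.0, 0.0, -19.9]
force: [0.5, 0.0, 0.6]
opening: 0.0701
gripper_force: 0.0
```

```bash
python3 - <<'E'
from h import *
for i in range(4):
    o=ctrl.get_obs(); print(o['tool_pos'],o['orientation'],o['force'],o['moment']); 
    s=snap('wrist',f'we{i}')
im=s['img'];h=cv2.cvtColor(im,cv2.COLOR_RGB2HSV)
m=((h[:,:,1]<50)&(h[:,:,2]>130)).astype(np.uint8); m[:200]=0
cv2.imwrite('pics/z6.png',cv2.resize(im[100:330,200:460],(678,600),interpolation=2)[:,:,::-1])
E
```

```text
[0.54104554 0.22647439 0.12867339] [ 1.79988609e+02  4.04048124e-03 -1.99371465e+01] [0.49740936 0.03432502 0.63520475] [-0.01256898  0.02909133 -0.03519428]
[0.54106511 0.22649094 0.12873101] [ 1.79993839e+02  2.36952124e-03 -1.99376702e+01] [ 0.1246634  -0.48141732  0.1782459 ] [-0.01642932  0.04710413 -0.00017766]
[0.54105771 0.22647423 0.12874501] [ 1.79992225e+02  2.10834241e-03 -1.99368572e+01] [-0.11542454  0.24723819  0.6244934 ] [-0.00099288 -0.00174832  0.03725635]
[0.54106511 0.22646955 0.12878944] [ 1.79996082e+02  2.01893848e-03 -1.99410324e+01] [ 0.16304692 -0.05450447  0.30413604] [0.03716156 0.00564963 0.0064855 ]
```

View pics/z6.png

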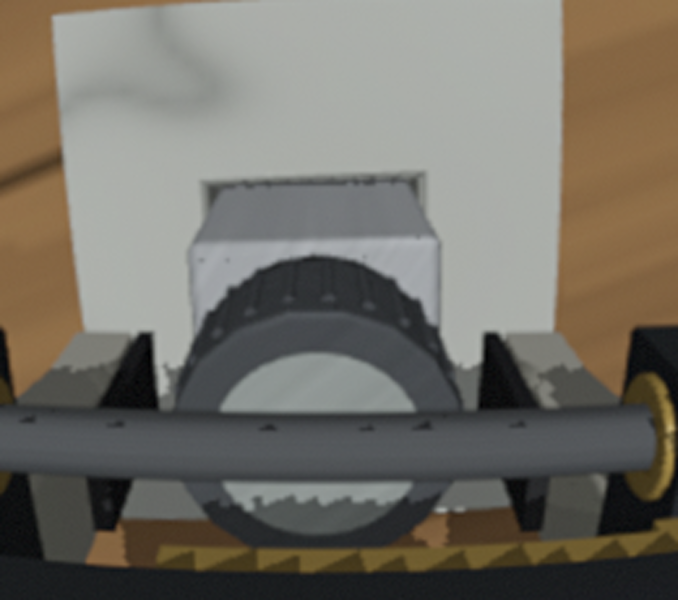

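The tin sits square in the recess with the lid between the open fingers, and the moment reads about 0 ± 0.03 when free. Regripping and starting to turn clockwise (+z tool), following the thread down.

Call:
send_rows:
  plan:
    - [[0,0,0,0,0,0],[0,0,0,0,0,0],[0,0,0,0,0,0],[0,0,0,0,0,0],[0,0,0,0,0,0],[0,0,0,0,0,0]]
  fingers: 0

```text
clock: 9.72
tool_pos: [0.5411, 0.2266, 0.1289]
orientation: [-180.0, -0.0, -19.9]
force: [-0.8, 0.2, -0.1]
opening: 0.0531
gripper_force: 30.0
```

Converted, 0.075 cm / 80 = 0.0009, 0.06 cm / 80 = 0.0008, 28 degrees / 90 = 0.3111.

Call:
send_rows:
  plan:
    - [[0,0,0,0,0,0.0444],[0,0,0.0001,0,0,0.0889],[0,0,0.0003,0,0,0.1333],[0,0,0.0004,0,0,0.1778],[0,0,0.0006,0,0,0.2222],[0,0,0.0008,0,0,0.2667],[0,0,0.0009,0,0,0.3111]]

```text
clock: 10.3
tool_pos: [0.5416, 0.2265, 0.1284]
orientation: [-180.0, -0.1, -48.1]
force: [1.8, -0.4, 0.5]
opening: 0.0537
gripper_force: 30.0
```

```bash
cat > m.py <<'E'
from h import *
o=ctrl.get_obs(); print('first',o['moment'].round(3),o['force'].round(1),'open',o['opening'])
M=[];F=[]
for i in range(5):
    ctrl.snapshot('wrist'); o=ctrl.get_obs(); M.append(o['moment']);F.append(o['force'])
print(np.mean(M,0).round(3),np.mean(F,0).round(1),o['tool_pos'].round(4),o['orientation'].round(1),o['joint_pos'][5].round(1),o['clock'])
E
python3 m.py
```

```text
first [-0.268 -0.729  0.559] [ 1.8 -0.4  0.5] open 0.05373946186883674
[-0.382 -1.102  0.468] [ 3.3 -0.9 -0.3] [0.5415 0.2265 0.1284] [-180.    -0.   -47.8] 0.4 10.55
```

The moment reads about 0.5 N m, the free-running value, and the sign is right. Continuing in small steps.

Converted, 0.04 cm / 80 = 0.0005, 0.03 cm / 80 = 0.0004, 12 degrees / 90 = 0.1333.

Call:
send_rows:
  plan:
    - [[0,0,0.0002,0,0,0.0444],[0,0,0.0004,0,0,0.0889],[0,0,0.0005,0,0,0.1333]]

```text
clock: 10.8
tool_pos: [0.5415, 0.2265, 0.128]
orientation: [-180.0, -0.0, -60.0]
force: [3.1, -1.4, 0.2]
opening: 0.0539
gripper_force: 30.0
```

```bash
python3 m.py
```

```text
first [-0.479 -1.347  0.564] [ 3.1 -1.4  0.2] open 0.053882025991012515
[-0.519 -1.53   0.475] [ 3.9 -1.4 -0.1] [0.5414 0.2265 0.1279] [-180.    -0.   -59.8] -11.6 11.05
```

Converted, 0.03 cm / 80 = 0.0004, 0.015 cm / 80 = 0.0002, 8 degrees / 90 = 0.0889.

Call:
send_rows:
  plan:
    - [[0,0,0.0002,0,0,0.0444],[0,0,0.0004,0,0,0.0889]]

```text
clock: 11.22
tool_pos: [0.5414, 0.2265, 0.1277]
orientation: [-180.0, -0.0, -68.0]
force: [3.4, -1.5, 0.8]
opening: 0.0535
gripper_force: 30.0
```

```bash
python3 m.py
```

```text
first [-0.627 -1.558  0.557] [ 3.4 -1.5  0.8] open 0.05351532930619651
[-0.629 -1.796  0.504] [ 4.6 -1.7  0.1] [0.5414 0.2265 0.1277] [-180.    -0.   -67.7] -19.5 11.4667
```

Converted, 0.04 cm / 80 = 0.0005, 0.03 cm / 80 = 0.0004, 12 degrees / 90 = 0.1333.

Call:
send_rows:
  plan:
    - [[0,0,0.0002,0,0,0.0444],[0,0,0.0004,0,0,0.0889],[0,0,0.0005,0,0,0.1333]]

```text
clock: 11.72
tool_pos: [0.5414, 0.2265, 0.1273]
orientation: [-180.0, 0.0, -79.9]
force: [5.0, -1.9, 1.8]
opening: 0.0533
gripper_force: 30.0
```

```bash
python3 m.py
```

```text
first [-0.694 -1.84   0.524] [ 5.  -1.9  1.8] open 0.05330458663173442
[-0.661 -1.852  0.512] [ 4.8 -1.7  1. ] [0.5414 0.2265 0.1273] [-180.     0.   -79.7] -31.5 11.9667
```

Converted, 0.025 cm / 80 = 0.0003, 0.015 cm / 80 = 0.0002, 8 degrees / 90 = 0.0889.

Call:
send_rows:
  plan:
    - [[0,0,0.0002,0,0,0.0444],[0,0,0.0003,0,0,0.0889]]

```text
clock: 12.13
tool_pos: [0.5414, 0.2265, 0.127]
orientation: [-180.0, 0.0, -87.9]
force: [4.4, -2.4, 1.2]
opening: 0.0534
gripper_force: 30.0
```

```bash
python3 m.py
```

```text
first [-0.672 -1.802  0.566] [ 4.4 -2.4  1.2] open 0.05338422677874744
[-0.698 -1.872  0.47 ] [ 4.6 -1.6  0.6] [0.5414 0.2265 0.127 ] [-180.     0.   -87.7] -39.5 12.3833
```

Converted, 0.04 cm / 80 = 0.0005, 0.03 cm / 80 = 0.0004, 12 degrees / 90 = 0.1333.

Call:
send_rows:
  plan:
    - [[0,0,0.0002,0,0,0.0444],[0,0,0.0004,0,0,0.0889],[0,0,0.0005,0,0,0.1333]]

```text
clock: 12.63
tool_pos: [0.5413, 0.2265, 0.1266]
orientation: [-180.0, 0.0, -99.9]
force: [4.3, -2.2, 1.4]
opening: 0.0536
gripper_force: 30.0
```

```bash
python3 m.py
```

```text
first [-0.676 -1.839  0.596] [ 4.3 -2.2  1.4] open 0.05357139191516057
[-0.678 -1.893  0.494] [ 4.4 -2.1  1.2] [0.5413 0.2265 0.1266] [-180.     0.   -99.6] -51.5 12.8833
```

Converted, 0.03 cm / 80 = 0.0004, 0.015 cm / 80 = 0.0002, 8 degrees / 90 = 0.0889.

Call:
send_rows:
  plan:
    - [[0,0,0.0002,0,0,0.0444],[0,0,0.0004,0,0,0.0889]]

```text
clock: 13.05
tool_pos: [0.5413, 0.2265, 0.1264]
orientation: [-180.0, 0.0, -107.8]
force: [4.5, -2.4, 1.4]
opening: 0.0535
gripper_force: 30.0
```

```bash
python3 m.py
```

```text
first [-0.787 -1.693  0.645] [ 4.5 -2.4  1.4] open 0.05348446813498069
[-0.772 -1.827  0.558] [ 4.8 -2.4  1.9] [0.5413 0.2265 0.1264] [-180.     0.  -107.6] -59.4 13.3
```

The torque is starting to rise, so I'm taking smaller steps.

Converted, 0.02 cm / 80 = 0.0003, 0.01 cm / 80 = 0.0001, 6 degrees / 90 = 0.0667.

Call:
send_rows:
  plan:
    - [[0,0,0.0001,0,0,0.0333],[0,0,0.0003,0,0,0.0667]]

```text
clock: 13.47
tool_pos: [0.5413, 0.2265, 0.1262]
orientation: [-180.0, 0.0, -113.7]
force: [4.5, -3.2, 2.8]
opening: 0.0537
gripper_force: 30.0
```

```bash
python3 m.py
```

```text
first [-0.831 -1.744  0.651] [ 4.5 -3.2  2.8] open 0.05365185535403056
[-0.801 -1.869  0.616] [ 4.5 -2.6  1.9] [0.5413 0.2265 0.1262] [-180.     0.  -113.6] -65.4 13.7167
```

Converted, 0.015 cm / 80 = 0.0002, 0.01 cm / 80 = 0.0001, 5 degrees / 90 = 0.0556.

Call:
send_rows:
  plan:
    - [[0,0,0.0001,0,0,0.0333],[0,0,0.0002,0,0,0.0556]]

```text
clock: 13.88
tool_pos: [0.5413, 0.2264, 0.126]
orientation: [-180.0, 0.0, -118.7]
force: [4.4, -2.5, 2.5]
opening: 0.0533
gripper_force: 30.0
```

```bash
python3 m.py
```

```text
first [-0.879 -1.791  0.699] [ 4.4 -2.5  2.5] open 0.05331227263819701
[-0.828 -1.819  0.653] [ 4.8 -2.1  1.9] [0.5413 0.2265 0.126 ] [-180.     0.  -118.6] -70.4 14.1333
```

Converted, 0.02 cm / 80 = 0.0003, 0.01 cm / 80 = 0.0001, 6 degrees / 90 = 0.0667.

Call:
send_rows:
  plan:
    - [[0,0,0.0001,0,0,0.0333],[0,0,0.0003,0,0,0.0667]]

```text
clock: 14.3
tool_pos: [0.5413, 0.2265, 0.1259]
orientation: [-180.0, 0.0, -124.7]
force: [4.5, -2.6, 3.5]
opening: 0.0537
gripper_force: 30.0
```

```bash
python3 m.py
```

```text
first [-0.886 -1.723  0.781] [ 4.5 -2.6  3.5] open 0.053675514512230627
[-0.898 -1.774  0.718] [ 4.9 -2.6  3.3] [0.5413 0.2265 0.1259] [-180.     0.  -124.6] -76.4 14.55
```

Averaged moment 0.72 N m, about 0.73 N m true. Another 4° should bring it to about 0.77.

Converted, 0.01 cm / 80 = 0.0001, 0.005 cm / 80 = 0.0001, 4 degrees / 90 = 0.0444.

Call:
send_rows:
  plan:
    - [[0,0,0.0001,0,0,0.0222],[0,0,0.0001,0,0,0.0444]]

```text
clock: 14.72
tool_pos: [0.5413, 0.2264, 0.1258]
orientation: [-180.0, 0.0, -128.6]
force: [4.4, -3.6, 2.3]
opening: 0.0535
gripper_force: 30.0
```

```bash
python3 m.py
```

```text
first [-0.869 -1.675  0.805] [ 4.4 -3.6  2.3] open 0.05349724684626823
[-0.893 -1.714  0.775] [ 4.3 -2.4  2.7] [0.5413 0.2264 0.1258] [-180.     0.  -128.6] -80.4 14.9667
```

The moment is now 0.775 N m, on target. Releasing and rising straight up.

Call:
send_rows:
  plan:
    - [[0,0,0,0,0,0],[0,0,0,0,0,0],[0,0,0,0,0,0],[0,0,0,0,0,0],[0,0,0,0,0,0],[0,0,0,0,0,0]]
  fingers: 1

```text
clock: 15.47
tool_pos: [0.5407, 0.2264, 0.1252]
orientation: [180.0, -0.0, -128.9]
force: [-1.0, -0.2, 1.0]
opening: 0.0858
gripper_force: 0.0
```

Converted, -14 cm / 80 = -0.175, -11 cm / 80 = -0.1375.

Call:
send_rows:
  plan:
    - [[0,0,-0.0063,0,0,0],[0,0,-0.025,0,0,0],[0,0,-0.05,0,0,0],[0,0,-0.075,0,0,0],[0,0,-0.1,0,0,0],[0,0,-0.1375,0,0,0],[0,0,-0.175,0,0,0],[0,0,-0.175,0,0,0]]

```text
clock: 16.13
tool_pos: [0.5435, 0.2275, 0.2725]
orientation: [-179.8, 0.5, -128.9]
force: [0.7, 0.9, 0.5]
opening: 0.0877
gripper_force: 0.0
```

```bash
python3 m.py; python3 - <<'E'
from h import *
a=snap('scene','sf')['img'][150:270,340:470]; w=snap('wrist','wf')['img'][60:360,170:470]
cv2.imwrite('pics/z7.png',np.hstack([cv2.resize(a,(400,370)),cv2.resize(w,(370,370))])[:,:,::-1])
E
```

```text
first [ 0.148 -0.318 -0.053] [0.7 0.9 0.5] open 0.0876902054329131
[ 0.073 -0.059  0.026] [-0.4 -0.  -0.5] [0.5405 0.2261 0.2644] [ 1.800e+02 -1.000e-01 -1.289e+02] -80.7 16.3833
```

View pics/z7.png

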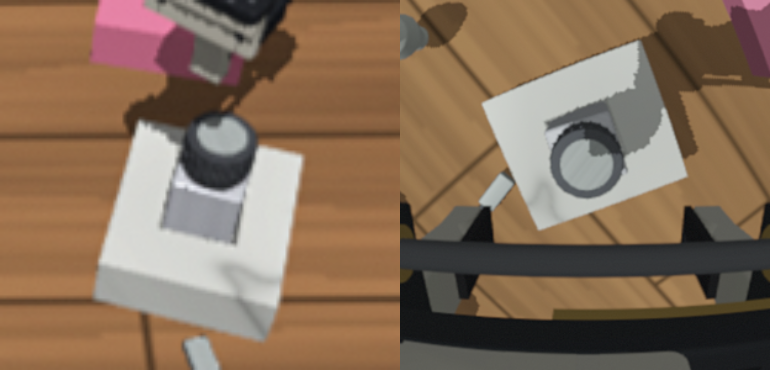

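The tin stands square and deep in the recess (lid at (587,165) in the right picture), and the gripper is clear. Handing in.

```bash
python3 -c "
from plant import ctrl
print(ctrl.close_job())"
```

```text
the job is handed in; nothing more can be done
None
```

The job is handed in: the tin stands home in the white block's recess, its lid last turned at about 0.775 N m (best is 0.77), the other things were left alone, and it took about 16.5 s of the 72 s allowed.

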